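# Press a firmness probe on the stickered tomato

### The job

Lift the white firmness probe up and off its forked stand and test the tomato that wears the round blue sticker: hold the probe upright with its red sprung tip on the middle of the sticker, pressing gently so that the tip is pushed about halfway into its sleeve. Finish while still holding the probe there, without letting go. Do not shift the tomato's cup, and leave the two other fruits and the glass jar alone.

Things in the scene. Friction and masses are not known exactly. Their poses are not given: they have to be found in the camera images.
- stand: Fixed steel fork stand. Origin on the bench under the middle of the fork's slot, z up. Slot 18 mm wide, open to -x. Prongs' top face 130 mm above the bench; their ends, 26 to 32 mm out at -x, turn up 8 mm more. Post 16 x 30 mm at x = +62 mm, no higher than the fork. Base plate 150 x 100 x 12 mm, x -45 to +105 mm.
- probe: Firmness probe, about 150 g, hanging upright in the fork by its collar. Origin on its axis under the collar (130 mm above the bench while hanging), z up. Purple collar 40 mm across, z 0 to 8 mm; square white head 30 x 30 mm (faces normal to x and y), z 8 to 68 mm: grip at about z = 45. Grey sleeve 14 mm across down to z = -62; red sprung tip down to -85 mm. Dark screen on the -x face.
- probe_tip (a point): The very end of the red domed tip (10 mm across), on the probe's axis, 85 mm below the probe's origin when not pressed; moves up with the tip when pressed.
- plunger (a joint): How far the red tip is pushed into the sleeve, m: 0 fully out, 0.012 stops dead. Spring: 2 N to start moving, 0.5 N more per mm, so 5 N at halfway (0.006) and 8 N at the stop.
- sample: Red tomato with a round blue sticker on top, wedged in a grey cup 80 mm across with a steel foot; loose on the bench, moves as one piece, about 0.6 kg. Origin under the cup's centre on the bench; z up. Rim of the cup at 34 mm, tomato 74 mm across, its top at 78 mm.
- sample_mark (a point): Middle of the blue sticker (20 mm across), on the top of the tomato, 78 mm above the bench; surface level there.
- plain_red: Bystander: red tomato without sticker, green leaf star on top, in the same kind of cup; same sizes, origin under its cup. Leave alone.
- green: Bystander: green tomato with a leaf star on top, in the same kind of cup; same sizes, origin under its cup. Leave alone.
- jar: Bystander: clear glass jar, 76 mm across, 140 mm tall, loose; origin under its centre. Leave alone.
Things that resemble listed ones, but are neither listed nor needed, are in the scene too. What is shaped like the probe but brown, green or yellow is not meant.

How it is judged:
By the outcome, as a careful person would: the job done as asked, in the order asked, and still so for the second after the job is handed in, while the arm keeps its last pose, push and grip.
It also fails if it takes over 42 s, if anything falls off the work surface, if the arm or the gripper's body presses on something with over 40 N, if the wrist force passes 120 N, or if a joint passes its speed limit or range.

### The arm

A 6-joint arm with a two-finger parallel gripper is mounted at the origin on the work surface. World frame = base frame: x ahead of the robot, y to its left, z up, the work surface at z = 0. Lengths are in mm, angles in rad, forces in N, time in s.
With the tool pointing down it reaches from about 350 to 975 mm from the base axis. Payload 7.1 kg.
Tool frame: the origin (TCP) lies on the front face of the gripper's body, between the roots of the fingers; the fingertips stand 80 mm ahead of it and the grasp point (between the pads) lies 61 mm ahead of it (env.tips_ahead is the distance from the TCP to the fingertips, in mm); z points along the fingers, y is the line along which they close (so a half turn about z gives the same grasp; the last joint's range is limited). The gripper opens to 88 mm and grips with 3 to 60 N. Pads are 20 mm wide; open, the fingers measure 115 mm over their backs; the gripper's body (75 mm by 178 mm) begins 61 mm behind the grasp point.
Start: joints at [1.279, 0.423, 1.63, -0, 1.089, -0.019], TCP at [168.362, 601.88, 302.675] pointing down, gripper open.
Joint ranges: [-3, 3], [-0.9, 2.11], [0.09, 2.58], [-1.31, 4.45], [0.11, 2.69], [-2.54, 2.54]. Speed limits (rad/s): [2.39, 2.39, 3.01, 3.14, 3.14, 3.14].

### API

Orientations are given as a unit quaternion [x, y, z, w].
In Python, from station import env, set_gripper, viewer, workorder gives the robot as it stands. Calls block until the motion is done:
- env.reach(position, orientation): joint-space move of the TCP to a pose.
- env.move_l(position, rot=None, rate=150, f_stop=None): straight line of the TCP; rot=None keeps the orientation; rate is the mean speed in mm/s. With f_stop (N) it stops when the force on the tool has changed by that much, and returns True; else False.
- env.move_joints(angles): joint-space move.
- set_gripper(opening): finger opening in mm; the grip force is fixed at half the most; returns when the fingers have stopped.
- env.hold(seconds).
- env.ik(position, orientation): joint angles nearest the present ones, or None.
- env.read_state(): the state.
- viewer.camera(name): name is "side" or "top" or "wrist"; returns the picture (400x640x3 uint8, blue, green, red); there is no depth.
- viewer.camera_params(name): a dict with "fx", "fy", "cx", "cy" (pixels), "dist" ([k1, k2, p1, p2, k3] as OpenCV has them; the pictures are not rectified), "pose" (4x4, takes a point from camera to world coordinates); the wrist camera has in their place "tool_from_camera" (4x4, takes a point from camera to tool coordinates, whose origin is the TCP and whose axes are the flange's). Camera axes: x right, y up, looking along -z (the intrinsics and any distortion apply to the point x, -y, -z); pixel columns grow to the right and rows downward; lengths in mm; the calibration is good to about 2 mm. A picture is of the moment at which its call begins: read the wrist's pose just before it. camera_params takes no time and is no camera call.
A pose or a line that the arm cannot do raises env.IKError and nothing moves.
- workorder.sign_off(): hands the job in; it is judged then, once.
The state is a dict: "time_s": time; "qpos": joint angles; "dq": joint speeds; "tau": joint torques, N m; "tool_pos": TCP position; "orientation": TCP orientation; "force": force on the tool from outside, world axes, zero at the start; "wrist_torque": the same for the moment, N m; "width": finger opening in mm; "grip_force": force on a finger pad.
Only numpy, scipy, OpenCV 4.12 (cv2) and the standard library are available. Lean on these libraries where they do the work, as an engineer would, in place of code of your own. Each camera call takes 0.05 s, during which the arm holds its last target. There are 200 camera calls.

## Working session

There is one attempt and no reset: what is moved stays moved. The work goes in short steps, each a Python script; the robot and the scene stay as the last script left them, time stands still between calls to the robot, and variables do not carry over. Pictures are saved under pics/ and viewed, at most 10 in all, crops included, and the job is handed in when it is done.

```bash
ls; mkdir -p pics; python3 - <<'E'
from station import env, set_gripper, viewer, workorder
import cv2,numpy as np
for n in ("side","top"):
    cv2.imwrite(f"pics/{n}0.png",viewer.camera(n))
    p=viewer.camera_params(n);print(n,{k:np.round(v,3).tolist() for k,v in p.items()})
print(viewer.camera_params("wrist"))
s=env.read_state();print(s)
E
```

```text
pics
side {'fx': 438.041, 'fy': 438.041, 'cx': 313.249, 'cy': 200.22, 'dist': [0.021, 0.0, 0.0, 0.0, 0.0], 'pose': [[-0.903, 0.302, -0.305, 273.855], [-0.429, -0.64, 0.637, 741.387], [-0.003, 0.707, 0.708, 962.899], [0.0, 0.0, 0.0, 1.0]]}
top {'fx': 432.354, 'fy': 432.354, 'cx': 319.762, 'cy': 200.263, 'dist': [-0.012, 0.0, 0.0, 0.0, 0.0], 'pose': [[-0.01, 0.984, -0.18, 420.629], [-1.0, -0.013, -0.014, -50.416], [-0.016, 0.18, 0.984, 1153.183], [0.0, 0.0, 0.0, 1.0]]}
{'fx': 355.74355156354864, 'fy': 355.74355156354864, 'cx': 322.5047079365708, 'cy': 201.58228564991495, 'dist': array([-0.03074375,  0.        ,  0.        ,  0.        ,  0.        ]), 'tool_from_camera': array([[ 9.87747542e-04,  9.57704778e-01,  2.87750902e-01,
         7.85002960e+01],
       [ 9.99999512e-01, -9.50963412e-04, -2.67609433e-04,
        -2.72480295e-01],
       [ 1.73497467e-05,  2.87751026e-01, -9.57705250e-01,
        -8.18993850e+01],
       [ 0.00000000e+00,  0.00000000e+00,  0.00000000e+00,
         1.00000000e+00]])}
{'time_s': 0.1, 'qpos': array([ 1.27899309e+00,  4.23761930e-01,  1.63060587e+00,  2.33078593e-05,
        1.08862964e+00, -1.89812362e-02]), 'dq': array([ 3.80742713e-04,  5.04388602e-04, -6.97529764e-04, -1.40635171e-03,
        3.57379633e-05,  3.15319173e-04]), 'tau': array([ 7.44636272e-04, -5.45610738e+01, -2.74324411e+01,  6.45767804e-02,
        1.88392564e-02,  2.50425344e-06]), 'tool_pos': array([168.25107077, 601.51369856, 301.98395008]), 'orientation': array([ 1.35993667e-01,  9.90709457e-01, -6.92332213e-04, -1.18904800e-04]), 'force': array([-0.88692996, -0.73310955, -0.53199856]), 'wrist_torque': array([-0.04120036, -0.00269814,  0.0143854 ]), 'grip_force': 0.0, 'width': 87.79112188680237}
```

View pics/side0.png

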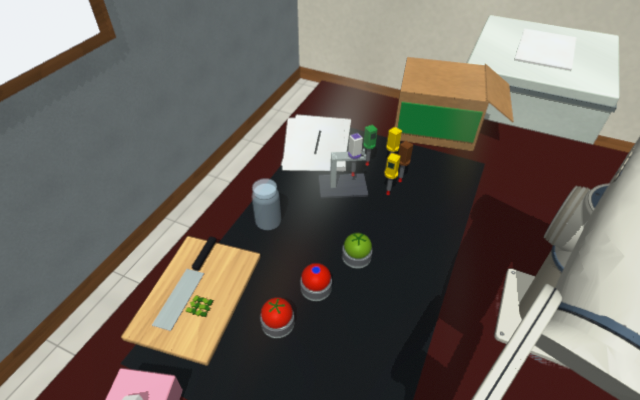

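View pics/top0.png

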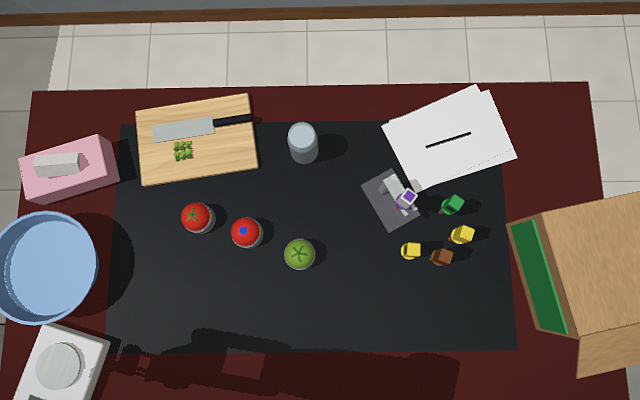

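The side view shows the sticker at (316,271) and the probe head at (355,145). The top view has the sticker at (243,231) and the head at (407,198). I'll enlarge the stand and triangulate.

```bash
cat > h.py <<'E'
from station import env, set_gripper, viewer, workorder
import cv2,numpy as np
F=np.diag([1.,-1,-1])
def ray(P,uv,pose):
    K=np.array([[P["fx"],0,P["cx"]],[0,P["fy"],P["cy"]],[0,0,1]])
    n=cv2.undistortPoints(np.array([[uv]],float),K,np.array(P["dist"])).ravel()
    return pose[:3,3],pose[:3,:3]@F@np.array([n[0],n[1],1])
def at_z(P,uv,z,pose=None):
    o,d=ray(P,uv,np.array(P["pose"]) if pose is None else pose); return o+d*(z-o[2])/d[2]
def tri(rays):
    A=[];b=[]
    for o,d in rays:
        d=d/np.linalg.norm(d);M=np.eye(3)-np.outer(d,d);A.append(M);b.append(M@o)
    return np.linalg.lstsq(np.vstack(A),np.hstack(b),rcond=None)[0]
def proj(P,pts,pose):
    c=(np.asarray(pts,float)-pose[:3,3])@pose[:3,:3]@F
    K=np.array([[P["fx"],0,P["cx"]],[0,P["fy"],P["cy"]],[0,0,1]])
    return cv2.projectPoints(c,np.zeros(3),np.zeros(3),K,np.array(P["dist"]))[0].reshape(-1,2)
E
python3 - <<'E'
from h import *
S=viewer.camera_params("side");T=viewer.camera_params("top")
a=cv2.imread("pics/side0.png");b=cv2.imread("pics/top0.png")
def blue(im):
    h=cv2.cvtColor(im,cv2.COLOR_BGR2HSV);m=cv2.inRange(h,(112,180,100),(128,255,255))
    n,_,st,c=cv2.connectedComponentsWithStats(m);i=1+st[1:,4].argmax();print(c[i],st[i]);return c[i]
us,ut=blue(a),blue(b)
print(tri([ray(S,us,np.array(S["pose"])),ray(T,ut,np.array(T["pose"]))]),at_z(S,us,78),at_z(T,ut,78))
print("head",tri([ray(S,(355,136),np.array(S["pose"])),ray(T,(408,197),np.array(T["pose"]))]))
print("jar",at_z(T,(302,129),140),"green",at_z(T,(299,254),78),"plain",at_z(T,(194,216),78))
for n,u in(("greenP",(453,204)),("yel1",(411,250))):print(n,at_z(T,u,190))
ca=cv2.resize(a[110:210,300:420],None,fx=5,fy=5,interpolation=cv2.INTER_CUBIC)[:,:400*2]
cb=cv2.resize(b[155:245,350:480],None,fx=6,fy=6,interpolation=cv2.INTER_CUBIC)
cv2.imwrite("pics/ca.png",ca);cv2.imwrite("pics/cb.png",cb)
E
```

```text
[315.60606061 269.51515152] [313 267   7   6  33]
[242.875 229.875] [242 229   3   3   8]
[545.86952691 158.83624576  76.66017458] [546.66286133 159.85715034  78.        ] [544.54407384 158.27986563  78.        ]
head [ 603.21550878 -233.9064936   199.49174429]
jar [784.74728685   5.78170745 140.        ] green [482.88494168  17.65102405  78.        ] plain [581.22950358 282.97586578  78.        ]
greenP [ 584.27975764 -336.78140511  190.        ]
yel1 [ 482.30906793 -237.41623174  190.        ]
```

View pics/ca.png

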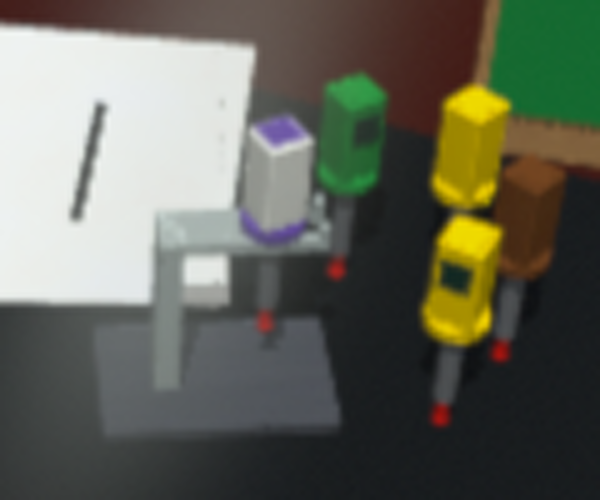

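View pics/cb.png

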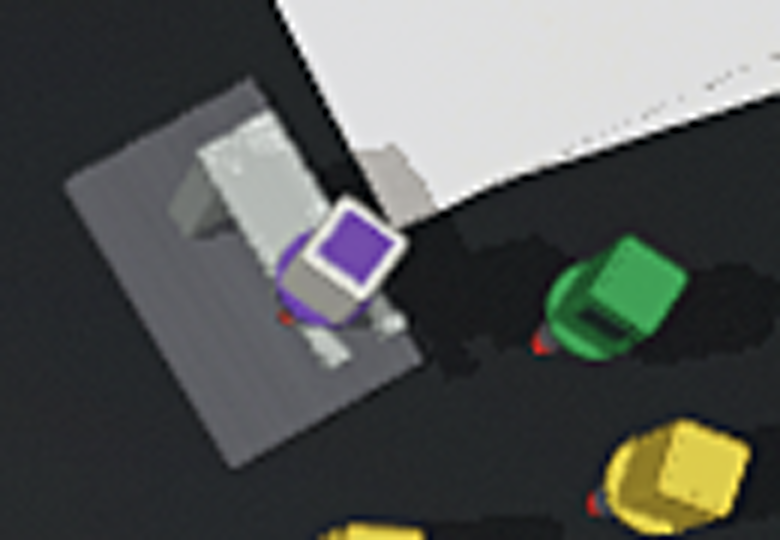

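```bash
cat >> h.py <<'E'
from scipy.spatial.transform import Rotation as R
def down(a): # tool z down, tool y along world yaw a
    y=np.array([np.cos(a),np.sin(a),0]);z=np.array([0,0,-1.]);return R.from_matrix(np.c_[np.cross(y,z),y,z]).as_quat()
def pose_of(s): 
    M=np.eye(4);M[:3,:3]=R.from_quat(s["orientation"]).as_matrix();M[:3,3]=s["tool_pos"];return M
def wrist(name):
    p=pose_of(env.read_state());im=viewer.camera("wrist");W=viewer.camera_params("wrist")
    p=p@W["tool_from_camera"];cv2.imwrite(f"pics/{name}.png",im);np.save(f"pics/{name}.npy",p);return im,W,p
E
python3 - <<'E'
from h import *
S=viewer.camera_params("side");T=viewer.camera_params("top")
u=lambda x,y:((x+.5)/6-.5+350,(y+.5)/6-.5+155)
v=lambda x,y:((x+.5)/5-.5+300,(y+.5)/5-.5+110)
pl=[at_z(T,u(*p),12)[:2] for p in((65,185),(250,78),(422,362),(235,468))]
print("plate",np.round(pl,1).tolist())
for i,j in((3,0),(2,1)):d=pl[j]-pl[i];print("stand yaw",np.degrees(np.arctan2(d[1],d[0])),np.linalg.norm(d))
hd=[at_z(T,u(*p),198)[:2] for p in((350,195),(408,243),(360,303),(303,250))]
print("head",np.round(hd,1).tolist(),np.mean(hd,0))
for i in range(4):d=hd[(i+1)%4]-hd[i];print(np.degrees(np.arctan2(d[1],d[0]))%90,np.linalg.norm(d))
hs=[at_z(S,v(*p),198)[:2] for p in((281,116),(313,149),(281,152),(247,128))]
print("head side",np.round(hs,1).tolist(),np.mean(hs,0))
sp,tp=np.array(S["pose"]),np.array(T["pose"])
print("greenP top",tri([ray(S,v(355,88),sp),ray(T,u(637,274),tp)]))
for k in range(-180,181,15):
    q=env.ik([603,-234,400],down(np.radians(k)));
    if q is not None: print(k,np.round(q,2))
E
```

```text
plate [[668.7, -144.3], [717.0, -229.2], [586.3, -300.1], [540.2, -215.5]]
stand yaw 29.020608316836146 146.9005232377929
stand yaw 28.45001043770539 148.7153691959501
head [[622.9, -235.7], [604.3, -256.5], [581.8, -237.5], [602.1, -217.2]] [ 602.77023611 -236.7346304 ]
48.10225418946976 27.914058772571448
49.84220637908791 29.459678880780455
44.89436604511791 28.771302976719216
48.27171446685362 27.83620537999292
head side [[610.9, -251.0], [582.7, -229.4], [598.3, -219.0], [624.4, -231.9]] [ 604.06241203 -232.83154968]
greenP top [ 599.06348146 -354.37272278  154.41843894]
-165 [-0.39  0.37  1.48 -0.    1.29  2.49]
-150 [-0.39  0.37  1.48 -0.    1.29  2.23]
-135 [-0.39  0.37  1.48 -0.    1.29  1.97]
-120 [-0.39  0.37  1.48 -0.    1.29  1.71]
-105 [-0.39  0.37  1.48 -0.    1.29  1.44]
-90 [-0.39  0.37  1.48 -0.    1.29  1.18]
-75 [-0.39  0.37  1.48 -0.    1.29  0.92]
-60 [-0.39  0.37  1.48 -0.    1.29  0.66]
-45 [-0.39  0.37  1.48 -0.    1.29  0.4 ]
-30 [-0.39  0.37  1.48 -0.    1.29  0.14]
-15 [-0.39  0.37  1.48 -0.    1.29 -0.13]
0 [-0.39  0.37  1.48 -0.    1.29 -0.39]
15 [-0.39  0.37  1.48 -0.    1.29 -0.65]
30 [-0.39  0.37  1.48 -0.    1.29 -0.91]
45 [-0.39  0.37  1.48 -0.    1.29 -1.17]
60 [-0.39  0.37  1.48 -0.    1.29 -1.44]
75 [-0.39  0.37  1.48 -0.    1.29 -1.7 ]
90 [-0.39  0.37  1.48 -0.    1.29 -1.96]
105 [-0.39  0.37  1.48 -0.    1.29 -2.22]
120 [-0.39  0.37  1.48 -0.    1.29 -2.48]
```

```bash
python3 - <<'E'
from h import *
env.reach([546,159,320],down(np.radians(-42.5)))
env.hold(.3)
im,W,p=wrist("ws")
h=cv2.cvtColor(im,cv2.COLOR_BGR2HSV);m=cv2.inRange(h,(112,150,80),(128,255,255))
n,_,st,c=cv2.connectedComponentsWithStats(m);i=1+st[1:,4].argmax();print(c[i],st[i],at_z(W,c[i],78,p))
cs,_=cv2.findContours(m,cv2.RETR_EXTERNAL,cv2.CHAIN_APPROX_NONE)
print(np.round(cv2.fitEllipse(max(cs,key=cv2.contourArea))[1],1))
env.reach([603,-236,400],down(np.radians(-42.5)))
env.hold(.3)
im,W,p=wrist("wp")
print(env.read_state()["time_s"],env.read_state()["tool_pos"],proj(W,[[603,-236,198],[603,-236,130]],p))
set_gripper(60)
E
```

```text
[330. 176.] [330 176   1   1   1] [556.07436337 159.13835357  78.        ]Traceback (most recent call last):
  File "<stdin>", line 8, in <module>
cv2.error: OpenCV(4.12.0) /io/opencv/modules/imgproc/src/shapedescr.cpp:361: error: (-201:Incorrect size of input array) There should be at least 5 points to fit the ellipse in function 'fitEllipseNoDirect'
```

View pics/ws.png

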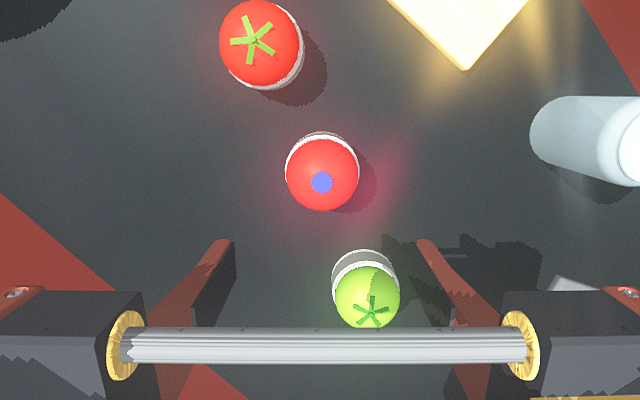

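```bash
python3 - <<'E'
from h import *
set_gripper(60)
env.reach([603,-236,400],down(np.radians(-42.5)))
env.hold(.3)
im,W,p=wrist("wp")
print(env.read_state()["time_s"],env.read_state()["tool_pos"],proj(W,[[603,-236,198],[603,-236,130]],p))
E
```

```text
5.025 [ 603.1588055  -235.40882354  399.97042928] [[322.08000438 195.31128421]
 [322.20061326 177.05791063]]
```

View pics/wp.png

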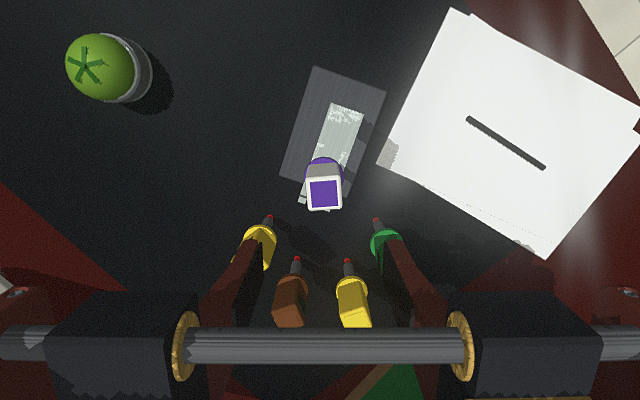

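The wrist pictures show the sticker at about (321,182) and the probe head top at about (324,193), with its edges tilted a few degrees from the gripper. I'll measure both precisely.

```bash
python3 - <<'E'
from h import *
W=viewer.camera_params("wrist")
im=cv2.imread("pics/ws.png");h=cv2.cvtColor(im,cv2.COLOR_BGR2HSV);m=cv2.inRange(h,(105,90,80),(130,255,255))
m[:150]=0;m[210:]=0;m[:,:290]=0;m[:,360:]=0
M=cv2.moments(m,True);c=(M["m10"]/M["m00"],M["m01"]/M["m00"]);print(M["m00"],c,at_z(W,c,78,np.load("pics/ws.npy")))
p=np.load("pics/wp.npy");im=cv2.imread("pics/wp.png");h=cv2.cvtColor(im,cv2.COLOR_BGR2HSV);m=cv2.inRange(h,(115,90,50),(150,255,255))
m[:172]=0;m[214:]=0;m[:,:300]=0;m[:,350:]=0
n,l,st,cc=cv2.connectedComponentsWithStats(m)
for i in range(1,n):
    if st[i,4]<100: continue
    print(st[i],cc[i]);r=cv2.minAreaRect(np.argwhere(l==i)[:,::-1].astype(np.float32));print(r)
    P=np.array([at_z(W,b,198,p)[:2] for b in cv2.boxPoints(r)]);d=np.diff(P,axis=0)
    print(P.mean(0),at_z(W,cc[i],198,p),np.degrees(np.arctan2(d[:,1],d[:,0]))%90,np.linalg.norm(d,axis=1))
cv2.imwrite("pics/wpc.png",cv2.resize(im[140:230,280:370],None,fx=6,fy=6,interpolation=cv2.INTER_CUBIC))
E
```

```text
332.0 (321.73493975903614, 182.00903614457832) [546.51325941 160.08216762  78.        ]
[310 180  28  28 668] [323.5988024  193.47005988]
((323.62762451171875, 193.53102111816406), (25.24582862854004, 26.408462524414062), 85.2363510131836)
[ 604.9010363  -235.81646615] [ 604.99624047 -235.67797628  198.        ] [52.51951677 52.87311713 52.62589843] [21.6358076  21.65642472 22.09677702]
```

View pics/wpc.png

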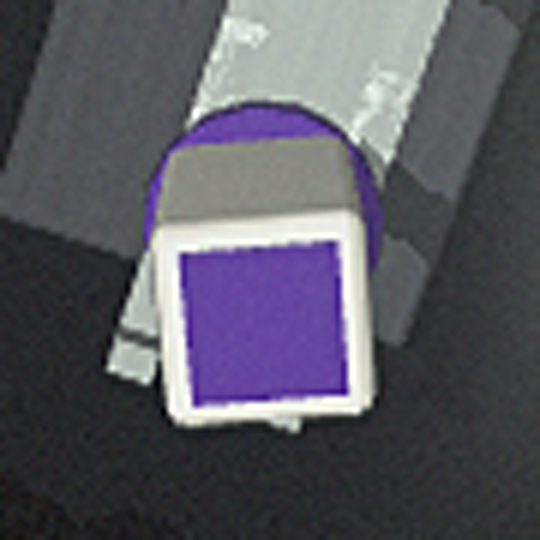

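```bash
python3 - <<'E'
from h import *
q=down(np.radians(-37.5))
env.reach([604.5,-235.8,340],q)
env.move_l([604.5,-235.8,236],rate=80)
env.hold(.2);s=env.read_state();print(s["tool_pos"],s["force"])
set_gripper(20);env.hold(.2)
s=env.read_state();print("grip",s["tool_pos"],s["force"],s["width"],s["grip_force"])
env.move_l([604.5,-235.8,370],rate=90);env.hold(.4)
s=env.read_state();print("lift",s["tool_pos"],s["force"],s["wrist_torque"],s["width"],s["time_s"])
a=viewer.camera("side");b=viewer.camera("top");im,W,p=wrist("wl")
c=np.hstack([cv2.resize(x,(400,500)) for x in (a[60:185,290:390],im[100:300,240:400])])
cv2.imwrite("pics/lift.png",c);cv2.imwrite("pics/sl.png",a);cv2.imwrite("pics/tl.png",b)
E
```

```text
[ 604.65843866 -235.84863655  236.4456091 ] [-0.38607571  0.18021001 -0.28535072]
grip [ 604.47090415 -235.76313269  235.97364503] [ 0.02147465  1.07789484 -0.62721464] 29.672391480642236 29.993911385536194
lift [ 604.48821127 -235.81087235  369.93324472] [ 0.09518419  0.65522286 -1.06769425] [-0.03665227  0.12738497 -0.05678477] 29.54239237139556 9.8417
```

View pics/lift.png

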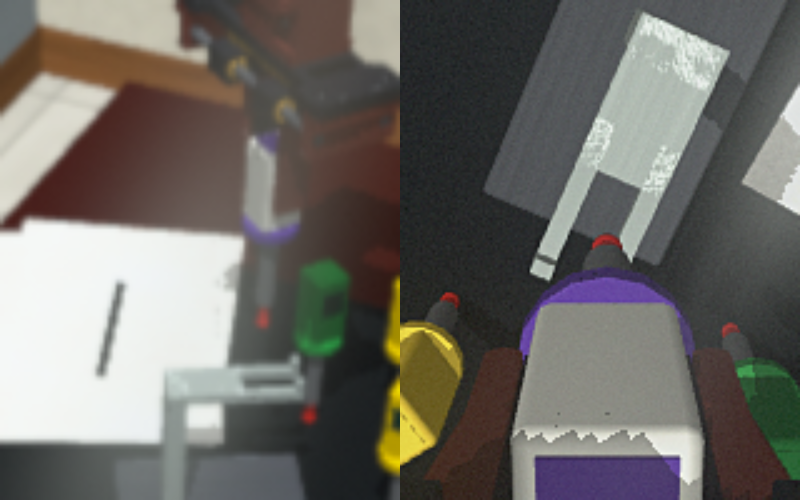

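```bash
python3 - <<'E'
from h import *
x,y=546.1,159.9
env.move_l([x,y,370],rate=160)
env.move_l([x,y,285],rate=80);env.hold(.5)
s=env.read_state();print(s["tool_pos"],s["force"],s["wrist_torque"],s["time_s"])
im,W,p=wrist("wa");a=viewer.camera("side");b=viewer.camera("top")
cv2.imwrite("pics/sa.png",a);cv2.imwrite("pics/ta.png",b)
t=s["tool_pos"]
print("pred tip",proj(W,[t-[0,0,191]],p),"mark pred",proj(W,[[x,y,78]],p))
S=viewer.camera_params("side");print(proj(S,[t-[0,0,191],[546,160,78]],np.array(S["pose"])))
def cen(im,lo,hi,box):
    h=cv2.cvtColor(im,cv2.COLOR_BGR2HSV);m=cv2.inRange(h,lo,hi);k=np.zeros_like(m);x0,x1,y0,y1=box;k[y0:y1,x0:x1]=m[y0:y1,x0:x1]
    r=cv2.boundingRect(k);return r
print("sticker side",cen(a,(108,120,60),(130,255,255),(300,335,255,285)))
u=a[215:295,285:345];w=im[130:230,270:380]
cv2.imwrite("pics/above.png",np.hstack([cv2.resize(u,(375,500),interpolation=cv2.INTER_CUBIC),cv2.resize(w,(425,386),interpolation=cv2.INTER_CUBIC)[:500] if 0 else cv2.resize(w,(425,500))]))
E
```

```text
[546.11790362 159.88588275 285.0822155 ] [-0.34959881  0.37568657 -0.60767995] [-0.06251846  0.09406532  0.01758922] 14.35
pred tip [[321.51976156 198.12815339]] mark pred [[321.5514356  192.79804977]]
[[315.80979055 265.67505036]
 [315.82480212 269.65251065]]
sticker side (312, 267, 8, 6)
```

View pics/above.png

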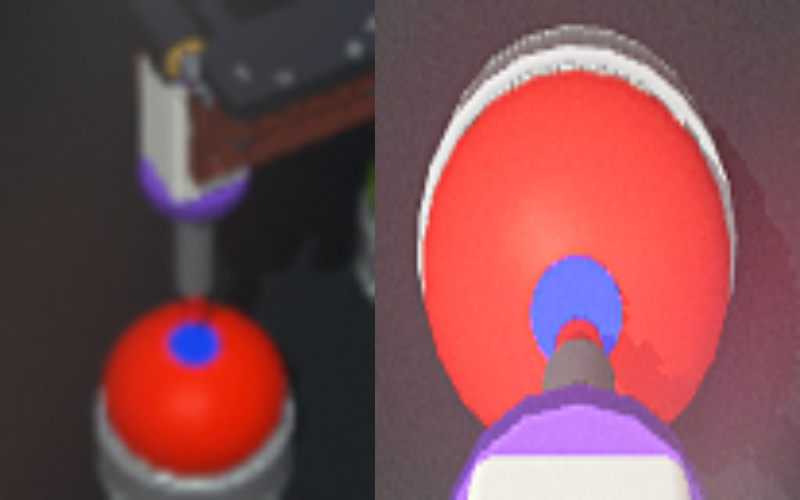

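The tip is lined up over the sticker in both views: sticker and tip columns in the wrist picture are about 322 and 323, and the rows match the prediction. Next I press down, watching the force.

```bash
python3 - <<'E'
from h import *
x,y=546.1,159.9
def f(): return np.mean([(env.hold(.03),env.read_state()["force"][2])[1] for _ in range(5)])
env.move_l([x,y,273],rate=40);env.hold(.2);f0=f();print("base",f0)
for z in (270,269,268,267,266,265,264,263):
    env.move_l([x,y,z],rate=15);env.hold(.1);g=f();s=env.read_state();print(z,round(s["tool_pos"][2],2),round(g-f0,2),s["time_s"])
    if g-f0>4.8: break
E
```

```text
base -1.8740522966640611
270 270.05 0.5 15.9333
269 269.03 0.44 16.45
268 268.06 1.13 16.9667
267 267.04 2.77 17.4833
266 266.04 2.67 18.0
265 265.04 3.67 18.5167
264 264.02 4.43 19.0333
263 263.02 4.18 19.55
```

```bash
python3 - <<'E'
from h import *
env.move_l([546.1,159.9,262.3],rate=15)
v=np.array([(env.hold(.05),env.read_state()["force"])[1] for _ in range(30)]);print(v.mean(0),v.std(0))
s=env.read_state();print(s["tool_pos"],s["wrist_torque"],s["width"],s["time_s"])
im,W,p=wrist("wf");a=viewer.camera("side")
h=cv2.cvtColor(a,cv2.COLOR_BGR2HSV);m=cv2.inRange(h,(108,120,60),(130,255,255));m[:255]=0;m[285:]=0;m[:,:300]=0;m[:,335:]=0;print(cv2.boundingRect(m))
cv2.imwrite("pics/fin.png",np.hstack([cv2.resize(a[215:295,285:345],(375,500),interpolation=cv2.INTER_CUBIC),cv2.resize(im[130:230,270:380],(425,500))]))
E
```

```text
[-0.93569744  1.07664298  2.85360536] [0.43442155 0.42208437 0.398321  ]
[546.11377634 159.91153482 262.29726894] [ 0.27110782  0.33234809 -0.02186509] 29.805582518204563 21.3
(312, 268, 8, 5)
```

View pics/fin.png

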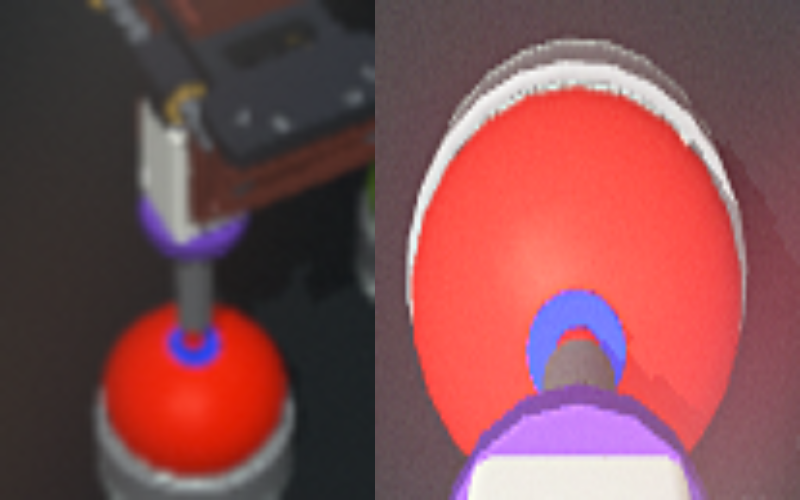

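```bash
python3 - <<'E'
from h import *
print(workorder.sign_off())
E
```

```text
the job is handed in; nothing more can be done
None
```

I handed the job in at about 21 s with the probe still held upright and its red tip on the middle of the blue sticker; force and height put the tip about 5 to 6.5 mm into its sleeve (halfway is 6 mm), and the cup had not visibly moved.

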